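# Put the label rolls away on their spindles

## Task

Put the four label rolls away on the two storage spindles: the two with the wide core belong on the thick post and the two with the narrow core on the slim post, each time the roll of larger diameter at the bottom and the smaller one on top of it, both lying flat and all the way down. Lower each roll over its post and set it down rather than dropping it, and leave the mouse, the card pack and the ink tin where they are.

Things in the scene. Friction and masses are not known exactly. Their poses are not given: they have to be found in the camera images.
- wide_large: White paper label roll wound on a brown cardboard core, standing on end on the desk: outer diameter 66 mm, 48 mm tall, with a wide open core hole of 40 mm right through (wall 13 mm). 0.07 to 0.14 kg, rigid. Origin at the centre of its underside, z up along its axis. Pinch it from above across its outside, in its upper half, so that a post coming up through the hole has room between the fingers.
- wide_small: The same kind of roll, nearly used up: outer diameter 54 mm, 35 mm tall, with the same wide core hole of 40 mm (wall only 7 mm). About 0.035 kg. Origin at the centre of its underside, z up along its axis.
- narrow_large: Label roll standing on end: outer diameter 62 mm, 46 mm tall, with a narrow core hole of 25 mm (wall 18.5 mm). 0.07 to 0.14 kg. Origin at the centre of its underside, z up along its axis.
- narrow_small: Label roll standing on end, the slimmest: outer diameter 42 mm, 35 mm tall, with a narrow core hole of 25 mm (wall 8.5 mm). About 0.03 kg. Origin at the centre of its underside, z up along its axis.
- thick_spindle: Storage spindle for wide cores: flat black round base of 104 mm diameter and 8 mm thick that does not move, with a plain aluminium post of 28 mm diameter in its centre. The post's top is 76 mm above the desk; its last 10 mm taper to 12.6 mm diameter. Origin at the centre of the underside of the base, on the post's axis, z up. A roll on it rests with its underside 8 mm above the desk; the second rests on the first.
- slim_spindle: Storage spindle for narrow cores: the same black round base (104 mm diameter, 8 mm thick, does not move) with a slim aluminium post of 12 mm diameter in its centre. The post's top is 76 mm above the desk; its last 10 mm taper to 5.4 mm diameter. Origin at the centre of the underside of the base, on the post's axis, z up.
- mouse: Black computer mouse, 104 x 60 x 34 mm, long along its x; origin at the centre of its underside. Loose; leave it alone.
- cards: Squared-up pack of white plastic cards with a blue band, 86 x 54 x 18 mm, long along its x; origin at the centre of its underside. Loose; leave it alone.
- ink_tin: Shut round steel ink-pad tin, 70 mm diameter, 20 mm high, no hole; origin at the centre of its underside. Loose; leave it alone.
There are look-alikes about, which are no part of the job. Leave any green or red look-alike of the narrow_large alone.

How it is judged:
By the outcome, as a careful person would: the job done as asked, in the order asked, and still so for the second after the job is handed in, with the robot touching nothing.
It also fails if it takes over 99 s, if anything falls off the work surface, if the arm or the gripper's body presses on something with over 40 N, if the wrist force passes 120 N, or if a joint passes its speed limit or range.

## Robot

A 6-joint arm with a two-finger parallel gripper is mounted at the origin on the work surface. World frame = base frame: x ahead of the robot, y to its left, z up, the work surface at z = 0. Lengths are in m, angles in rad, forces in N, time in s.
With the tool pointing down it reaches from about 0.3 to 0.875 m from the base axis. Payload 6.4 kg.
Tool frame: the origin (TCP) lies on the mounting face of the last link; the fingertips stand tcp_to_tips ahead of it and the grasp point (between the pads) lies 147 mm ahead of it (tcp_to_tips is the distance from the TCP to the fingertips, in m); z points along the fingers, x is the direction in which the jaws open and shut, and the axes are right-handed (so a half turn about z gives the same grasp; the last joint's range is limited). The gripper opens to 88 mm and grips with 3 to 60 N. Pads are 18 mm wide; open, the fingers measure 123 mm over their backs; the gripper's body (75 mm by 187 mm) begins 45 mm behind the grasp point.
Start: joints at [-1.398, 0.181, 1.607, -0, 1.354, -0.206], TCP at [0.213, -0.534, 0.405] pointing down, gripper open.
Joint ranges: [-2.99, 2.99], [-0.89, 2.07], [0.3, 2.58], [-1.14, 4.28], [0, 2.63], [-3.12, 3.12]. Speed limits (rad/s): [2.57, 2.57, 3.01, 3.14, 3.14, 3.14].

## Interface

Orientations are given as a 3x3 rotation matrix whose columns are the frame's x, y, z axes.
In Python, from plant import * gives the robot as it stands. The module is installed in compiled form; this text tells all that it offers.
- The arm moves only by the tool servo_tool, never from a script. Its argument "series" is a list of rows, each an object with "travel": the shift along the tool's x, y, z in cm, a list of three; "dr": the turn, a rotation vector about the tool's x, y, z in degrees, a list of three; "claw": the opening, from 0 (shut) to 1 (fully open). A call has 1 to 20 rows; each row shifts and turns the pose as measured when the row begins, along the tool's axes as they then stand; what a row does not reach is not made up. A row lasts 1/8 s, in which the tool goes at most 62.5 mm and 10.7 degrees, less where a joint would pass 70% of its speed; a pose out of reach is approached as far as the arm can. A call with a gripper value outside its range is refused whole. The fingers move at their own pace and stop on an object; "squeeze" is the grip in N (left out, the last holds). Time passes only in rows, so rows that do not move let the fingers close. It gives the time, the measured TCP pose, the force and the opening at its end, in the units of the state.
- state(): the state, without advancing time (a new reading comes with each control period).
- read_camera(name): name is "side" or "top" or "wrist"; returns the picture (420x560x3 uint8, red, green, blue); there is no depth.
- camera_params(name): a dict with "intrinsics" (3x3 intrinsics, pixels), "rvec" (rotation vector, rad) and "tvec" (3), from world to camera coordinates, as OpenCV has them; the wrist camera has in their place "mount" (4x4, takes a point from camera to tool coordinates, whose origin is the TCP and whose axes are the tool frame's). Camera axes: x right, y down, z forward; pixel columns grow to the right and rows downward; lengths in m; the calibration is good to about 2 mm. A picture is of the moment at which its call begins: read the wrist's pose just before it. camera_params takes no time and is no camera call.
- job_done(): hands the job in, once; it reports no verdict.
The state is a dict: "time_s": time; "joint_pos": joint angles; "joint_velocities": joint speeds; "joint_torque": joint torques, N m; "eef_pos": TCP position; "tool_rot": TCP orientation; "ft_force": force on the tool from outside, world axes, zero at the start; "ft_torque": the same for the moment, N m; "grip_width": finger opening in m.
Only numpy, scipy, OpenCV 4.12 (cv2) and the standard library are available. Lean on these libraries where they do the work, as an engineer would, in place of code of your own. Each camera call takes 0.05 s, during which the arm holds its last target. There are 200 camera calls.

## Working session

There is one attempt and no reset: what is moved stays moved. The work goes in short steps, Python scripts to look and compute and a tool call to move; the robot and the scene stay as the last step left them, time stands still between calls to the robot, and variables do not carry over. Pictures are saved under pics/ and viewed, about 12 in all and at most 16, crops included, and the job is handed in when it is done.

Besides the shell and the picture viewer there is one more tool, called after "Emit:" as name([rows], argument=value, ...), one row to a line, values as JSON. servo_tool: Moves the arm, as the interface text tells. Its arguments: {"type":"object","properties":{"series":{"type":"array","items":{"type":"object","properties":{"travel":{"type":"array","items":{"type":"number"}},"dr":{"type":"array","items":{"type":"number"}},"claw":{"type":"number"}}}},"squeeze":{"type":"number"}},"required":["series"]}

```bash
mkdir -p pics; python3 - <<'E'
from plant import *
import cv2
for n in("top","side"):
    cv2.imwrite(f"pics/{n}0.png",read_camera(n)[:,:,::-1]); print(n,camera_params(n))
print(camera_params("wrist")); print(state())
import plant; print([x for x in dir(plant) if x[0]!='_'])
try: print(tcp_to_tips)
except Exception as e: print(e)
E
```

```text
top {'intrinsics': array([[416.03904119,   0.        , 279.54969784],
       [  0.        , 416.03904119, 211.09293272],
       [  0.        ,   0.        ,   1.        ]]), 'rvec': array([ 2.13521139, -2.19367361,  0.06405594]), 'tvec': array([-0.05278891,  0.47400201,  1.08059726])}
side {'intrinsics': array([[465.9209608 ,   0.        , 275.63422941],
       [  0.        , 465.9209608 , 195.15584063],
       [  0.        ,   0.        ,   1.        ]]), 'rvec': array([ 0.29978872, -2.64947032,  1.41281564]), 'tvec': array([0.42410933, 0.12179045, 1.01410713])}
{'intrinsics': array([[294.48698252,   0.        , 280.49286376],
       [  0.        , 294.48698252, 206.13305957],
       [  0.        ,   0.        ,   1.        ]]), 'mount': array([[ 9.99999989e-01,  1.09221995e-04, -9.62505484e-05,
        -1.52438227e-03],
       [-8.00017308e-05,  9.64663132e-01,  2.63486310e-01,
        -6.78746531e-02],
       [ 1.21627856e-04, -2.63486300e-01,  9.64663130e-01,
         1.88706348e-02],
       [ 0.00000000e+00,  0.00000000e+00,  0.00000000e+00,
         1.00000000e+00]])}
{'time_s'
[... 184 characters left out ...]
48133, -0.00253779, -0.0007041 ,  0.00136613,
        0.00056617]), 'joint_torque': array([-6.69572455e-04, -4.34829962e+01, -3.42698908e+01,  7.02621276e-02,
        3.41601775e-02, -3.33858270e-05]), 'eef_pos': array([ 0.21261426, -0.53400646,  0.40391608]), 'tool_rot': array([[ 3.69814057e-01, -9.29105746e-01, -2.74045591e-04],
       [-9.29104495e-01, -3.69814019e-01,  1.55823236e-03],
       [-1.54910854e-03, -3.21639242e-04, -9.99998748e-01]]), 'ft_force': array([ 0.48378554, -0.06580931, -0.05279269]), 'ft_torque': array([-0.01778553, -0.04380002, -0.01229189]), 'grip_width': 0.08806234414944782}
['Unreachable', 'camera_params', 'job_done', 'read_camera', 'state', 'tcp_to_tips']
0.166
```

View pics/top0.png

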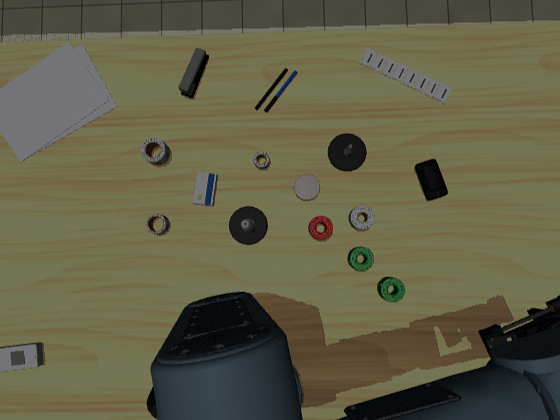

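View pics/side0.png

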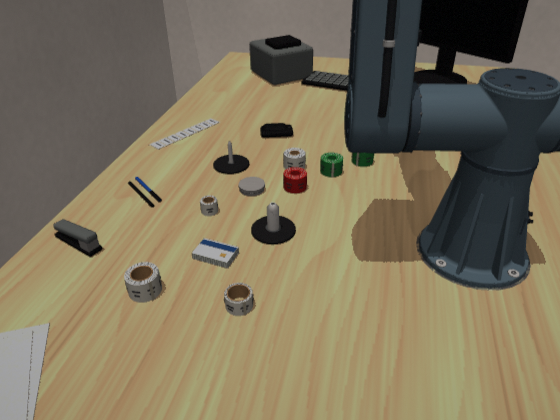

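Candidates in the top view:
- Wide cores: (155,151) is large, (158,224) is small.
- Narrow cores: white at (362,217) is large, (261,160) is small.
- Look-alikes: red (320,228), green (361,259) and green (391,290). The tin at (307,187) has no hole.
- Posts: thick (248,225), slim (347,152).

Next I'll check these in a close crop.

```bash
python3 - <<'E'
import cv2,numpy as np
im=cv2.imread("pics/top0.png")
t=[]
for (u,v) in [(155,151),(158,224),(261,160),(362,217),(248,225),(347,152)]:
    c=cv2.resize(im[v-25:v+25,u-25:u+25],None,fx=5,fy=5,interpolation=cv2.INTER_CUBIC)
    c=cv2.convertScaleAbs(c,alpha=1.6)
    for k in range(0,50,10):
        cv2.line(c,(k*5,0),(k*5,249),(255,0,255) if k==20 else (90,90,90),1);cv2.putText(c,str(u-25+k),(k*5,10),0,.35,(0,0,255),1)
        cv2.line(c,(0,k*5),(249,k*5),(90,90,90),1);cv2.putText(c,str(v-25+k),(0,k*5+10),0,.35,(255,0,0),1)
    t.append(c)
cv2.imwrite("pics/crop1.png",np.vstack([np.hstack(t[:3]),np.hstack(t[3:])]))
E
```

```text
(no output)
```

View pics/crop1.png

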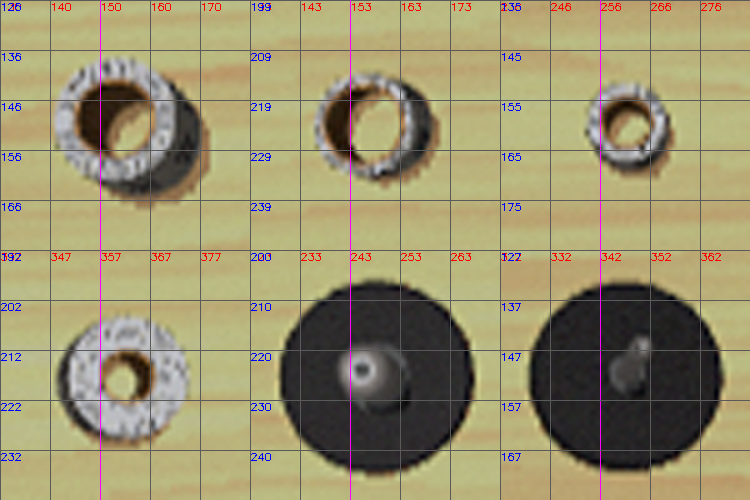

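The crop confirms the choices:
- (153,149.5) is wide with a thick wall and (156,224) is wide with a thin wall.
- (261.5,159) is the small narrow one and (362.5,217) is the large narrow white one.
- The thick base is at (248,225) and the slim base at (347,152).

```bash
cat > h.py <<'E'
from plant import *
import numpy as np, cv2
def ray(name,uv,S=None):
    c=camera_params(name);K=c["intrinsics"]
    d=np.linalg.inv(K)@[uv[0],uv[1],1.]
    if name=="wrist":
        S=S or state();M=c["mount"];R=S["tool_rot"];p=S["eef_pos"]
        return R@M[:3,3]+p, R@M[:3,:3]@d
    R=cv2.Rodrigues(c["rvec"])[0]; return -R.T@c["tvec"],R.T@d
def at(name,uv,z,S=None):
    o,d=ray(name,uv,S); return (o+d*(z-o[2])/d[2])[:2]
def proj(name,P,S=None):
    c=camera_params(name);K=c["intrinsics"];P=np.asarray(P,float)
    if name=="wrist":
        S=S or state();M=c["mount"];R=S["tool_rot"]@M[:3,:3];o=S["tool_rot"]@M[:3,3]+S["eef_pos"]
        q=(P-o)@R
    else: q=P@cv2.Rodrigues(c["rvec"])[0].T+c["tvec"]
    q=q@K.T; return q[...,:2]/q[...,2:]
def circ(c,r,z,n=60):
    a=np.linspace(0,2*np.pi,n); return np.c_[c[0]+r*np.cos(a),c[1]+r*np.sin(a),0*a+z]
def shot(fn,name="wrist",draw=(),fx=1,crop=None):
    "draw: list of (xy, radius, z) predicted circles"
    S=state();im=np.ascontiguousarray(read_camera(name)[:,:,::-1]);im=cv2.convertScaleAbs(im,alpha=1.5)
    x0,y0,x1,y1=crop or (0,0,560,420)
    im=cv2.resize(im[y0:y1,x0:x1],None,fx=fx,fy=fx,interpolation=cv2.INTER_CUBIC)
    for c,r,z in draw:
        q=(proj(name,circ(c,r,z),S)-[x0,y0])*fx
        cv2.polylines(im,[np.round(q*8).astype(int)],True,(255,0,255),1,cv2.LINE_AA,3)
    cv2.imwrite("pics/"+fn,im)
E
python3 - <<'E'
from h import *
for n,uv,z in [("WL",(152.7,149.2),.048),("WS",(155.6,223.6),.035),("NS",(261.2,159),.035),("NL",(362.4,216.8),.046),
 ("TS",(248,225),.008),("TStip",(244.8,223.6),.076),("SS",(347,152),.008),("SStip",(350,145.6),.076),("red",(320,228),.04),("green",(361,259),.04)]:
    print(n,at("top",uv,z).round(4))
E
```

```text
WL [0.6428 0.2633]
WS [0.4473 0.2599]
NS [ 0.6103 -0.0211]
NL [ 0.4494 -0.2782]
TS [0.4385 0.0199]
TStip [0.4385 0.0209]
SS [ 0.6279 -0.251 ]
SStip [ 0.6288 -0.2496]
red [ 0.4239 -0.1693]
green [ 0.3419 -0.2711]
```

Emit:
servo_tool([
  {"dr": [0,0,7.2],"claw": 1},
  {"dr": [0,0,7.2]},
  {"dr": [0,0,7.2]},
  {},
])

```text
validation failed for argument at $.se...
```

Emit:
servo_tool([
  {"travel": [0,0,0],"dr": [0,0,7.2],"claw": 1},
  {"travel": [0,0,0],"dr": [0,0,7.2],"claw": 1},
  {"travel": [0,0,0],"dr": [0,0,7.2],"claw": 1},
  {"travel": [0,0,0],"dr": [0,0,0],"claw": 1},
], squeeze=12)

```text
time_s: 0.6
eef_pos: [0.2125, -0.5334, 0.4018]
tool_rot: [[-0.008, -1.0, -0.001], [-1.0, 0.008, 0.006], [-0.006, 0.001, -1.0]]
ft_force: [0.4, 0.5, -0.4]
grip_width: 0.0883
```

Emit:
servo_tool([
  {"travel": [-3.2,-3.0,0],"dr": [0,0,0],"claw": 1},
  {"travel": [-3.2,-3.0,0],"dr": [0,0,0],"claw": 1},
  {"travel": [-3.2,-3.0,0],"dr": [0,0,0],"claw": 1},
  {"travel": [-3.2,-3.0,0],"dr": [0,0,0],"claw": 1},
  {"travel": [-3.2,-3.0,0],"dr": [0,0,0],"claw": 1},
  {"travel": [-3.2,-3.0,0],"dr": [0,0,0],"claw": 1},
  {"travel": [-3.2,-3.0,0],"dr": [0,0,0],"claw": 1},
  {"travel": [-3.2,-3.0,0],"dr": [0,0,0],"claw": 1},
  {"travel": [0,0,0],"dr": [0,0,0],"claw": 1},
])

```text
time_s: 1.72
eef_pos: [0.4582, -0.2692, 0.4013]
tool_rot: [[0.017, -1.0, -0.002], [-1.0, -0.017, 0.008], [-0.008, 0.002, -1.0]]
ft_force: [0.6, -0.4, -0.3]
grip_width: 0.0876
```

```bash
cat >> h.py <<'E'
from scipy.spatial.transform import Rotation as Ro
RD=np.array([[0,-1,0],[-1,0,0],[0,0,-1.]])
def go(x,y,z):
    S=state();R=S["tool_rot"]
    print("at",S["eef_pos"].round(4),"travel cm",(R.T@(np.array([x,y,z])-S["eef_pos"])*100).round(2),"dr",Ro.from_matrix(R.T@RD).as_rotvec(degrees=True).round(2),"t",round(S["time_s"],1))
OBJ=dict(WL=(.6428,.2633),WS=(.4473,.2599),NS=(.6103,-.0211),NL=(.4494,-.2782),TS=(.4385,.020),SS=(.628,-.2505))
E
python3 - <<'E'
from h import *
shot("w1.png",draw=[(OBJ["NL"],.031,.046),(OBJ["NL"],.0125,.046),(OBJ["SS"],.052,.008),(OBJ["SS"],.006,.066)])
go(*OBJ["NL"],.25)
E
```

```text
at [ 0.4574 -0.2702  0.4012] travel cm [ 0.9   0.78 15.12] dr [0.13 0.42 0.87] t 1.8
```

View pics/w1.png

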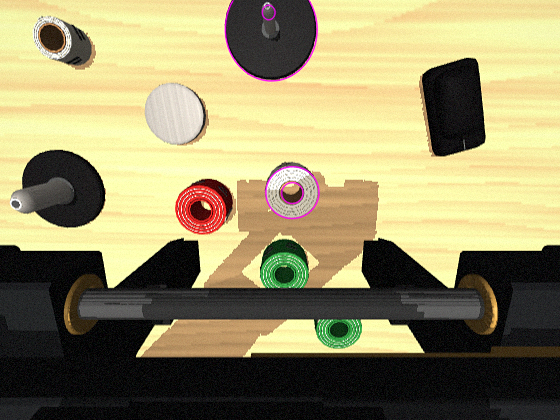

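NL (291,190) and the slim spindle (base 271,33) match the predicted outlines. I'm descending onto NL now.

Emit:
servo_tool([
  {"travel": [0.5,0.4,3],"dr": [0.1,0.4,0.9],"claw": 1},
  {"travel": [0.4,0.4,4],"dr": [0,0,0],"claw": 1},
  {"travel": [0,0,4],"dr": [0,0,0],"claw": 1},
  {"travel": [0,0,3],"dr": [0,0,0],"claw": 1},
  {"travel": [0,0,0],"dr": [0,0,0],"claw": 1},
])

```text
time_s: 2.4
eef_pos: [0.4458, -0.2847, 0.2584]
tool_rot: [[0.001, -1.0, -0.0], [-1.0, -0.001, -0.003], [0.003, 0.0, -1.0]]
ft_force: [-1.0, 0.1, 0.3]
grip_width: 0.0877
```

```bash
python3 -c "
from h import *
go(*OBJ['NL'],.182)"
```

```text
at [ 0.4458 -0.2847  0.2584] travel cm [-0.68 -0.37  7.64] dr [ 0.02 -0.19  0.09] t 2.4
```

Emit:
servo_tool([
  {"travel": [-0.6,-0.35,1.5],"dr": [0,-0.2,0],"claw": 1},
  {"travel": [0,0,1],"dr": [0,0,0],"claw": 1},
  {"travel": [0,0,0],"dr": [0,0,0],"claw": 1},
])

```text
time_s: 2.78
eef_pos: [0.4498, -0.2803, 0.2346]
tool_rot: [[0.001, -1.0, 0.002], [-1.0, -0.001, -0.003], [0.003, -0.002, -1.0]]
ft_force: [0.4, 1.0, 0.2]
grip_width: 0.0881
```

```bash
python3 -c "
from h import *
go(*OBJ['NL'],.182)"
```

```text
at [ 0.4498 -0.2803  0.2346] travel cm [-0.22  0.05  5.26] dr [-0.14 -0.15  0.07] t 2.8
```

Emit:
servo_tool([
  {"travel": [-0.2,0,2.2],"dr": [0,-0.1,0],"claw": 1},
  {"travel": [0,0,2.0],"dr": [0,0,0],"claw": 1},
  {"travel": [0,0,1.0],"dr": [0,0,0],"claw": 1},
  {"travel": [0,0,0],"dr": [0,0,0],"claw": 1},
  {"travel": [0,0,0],"dr": [0,0,0],"claw": 0.4},
  {"travel": [0,0,0],"dr": [0,0,0],"claw": 0.4},
  {"travel": [0,0,0],"dr": [0,0,0],"claw": 0.4},
  {"travel": [0,0,0],"dr": [0,0,0],"claw": 0.4},
], squeeze=15)

```text
time_s: 3.78
eef_pos: [0.4525, -0.2802, 0.1867]
tool_rot: [[0.003, -1.0, 0.01], [-1.0, -0.003, -0.008], [0.008, -0.009, -1.0]]
ft_force: [-0.3, -0.0, -1.5]
grip_width: 0.0604
```

```bash
python3 -c "
from h import *
go(*OBJ['NL'],.182);print(state()['grip_width'])
go(*OBJ['SS'],.300)"
```

```text
at [ 0.4525 -0.2802  0.1867] travel cm [-0.2   0.32  0.46] dr [-0.54 -0.46  0.18] t 3.8
0.06040099702873463
at [ 0.4525 -0.2802  0.1867] travel cm [ -2.82 -17.66 -11.19] dr [-0.54 -0.46  0.18] t 3.8
```

Emit:
servo_tool([
  {"travel": [0,0,-1],"dr": [0,0,0],"claw": 0.4},
  {"travel": [0,0,-2.5],"dr": [0,0,0],"claw": 0.4},
  {"travel": [0,0,-3],"dr": [0,0,0],"claw": 0.4},
  {"travel": [0,0,-3],"dr": [0,0,0],"claw": 0.4},
  {"travel": [0,0,-2],"dr": [0,0,0],"claw": 0.4},
  {"travel": [-0.6,-3.5,0],"dr": [0,0,0],"claw": 0.4},
  {"travel": [-0.6,-3.5,0],"dr": [0,0,0],"claw": 0.4},
  {"travel": [-0.6,-3.5,0],"dr": [0,0,0],"claw": 0.4},
  {"travel": [-0.5,-2.5,0],"dr": [0,0,0],"claw": 0.4},
  {"travel": [0,0,0],"dr": [0,0,0],"claw": 0.4},
])

```text
time_s: 5.03
eef_pos: [0.5844, -0.2551, 0.313]
tool_rot: [[0.002, -1.0, 0.012], [-1.0, -0.002, -0.011], [0.011, -0.012, -1.0]]
ft_force: [-0.1, 0.6, -1.2]
grip_width: 0.0603
```

```bash
python3 -c "
from h import *
go(*OBJ['SS'],.300);print(state()['grip_width'])
S=state();p=S['eef_pos']+S['tool_rot']@[0,0,.147]
shot('w2.png',draw=[(p,.031,p[2]+.007),(p,.0125,p[2]+.007),(OBJ['SS'],.006,.066),(OBJ['SS'],.052,.008)])"
```

```text
at [ 0.5844 -0.2551  0.313 ] travel cm [-0.47 -4.35  1.34] dr [-0.71 -0.6   0.1 ] t 5.0
0.06027729946379983
```

View pics/w2.png

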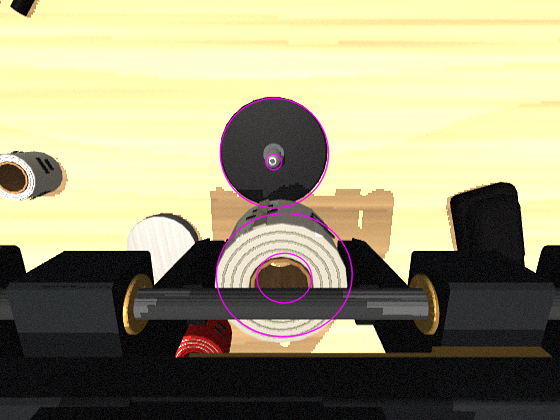

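```bash
cat >> h.py <<'E'
from scipy.optimize import least_squares
def fitface(L,Rt,Bt,r,S=None):
    "left, right, bottom extreme of the top rim in wrist pixels -> face centre (flat circle)"
    S=S or state()
    f=lambda c:(lambda q:[q[:,0].min()-L,q[:,0].max()-Rt,q[:,1].max()-Bt])(proj("wrist",circ(c,r,c[2],400),S))
    p=S["eef_pos"]+S["tool_rot"]@[0,0,.147]
    c=least_squares(f,p,x_scale=.01).x
    print("face",c.round(4),"minus grasp pt",(c-p).round(4)); return c
E
python3 -c "
from h import *
fitface(217,348,341,.031)"
```

```text
face [ 0.5796 -0.2563  0.1691] minus grasp pt [-0.0057  0.0005  0.0033]
```

Emit:
servo_tool([
  {"travel": [-0.3,-2.2,0],"dr": [0,0,0],"claw": 0.4},
  {"travel": [-0.2,-1.5,0],"dr": [0,0,0],"claw": 0.4},
  {"travel": [0,-0.6,0],"dr": [0,0,0],"claw": 0.4},
  {"travel": [0,0,0],"dr": [0,0,0],"claw": 0.4},
  {"travel": [0,0,0],"dr": [0,0,0],"claw": 0.4},
])

```text
time_s: 5.7
eef_pos: [0.6244, -0.2514, 0.3132]
tool_rot: [[-0.001, -1.0, 0.008], [-1.0, 0.001, -0.01], [0.01, -0.008, -1.0]]
ft_force: [-0.2, -0.4, -1.4]
grip_width: 0.0604
```

```bash
python3 -c "
from h import *
S=state();p=S['eef_pos']+S['tool_rot']@[0,0,.147]+[-.005,.0005,.006]
print(S['eef_pos'],S['tool_rot'][:,2],'roll',p,np.array(OBJ['SS'])-p[:2])
c=p[:2]
shot('w3.png',draw=[(c,.031,p[2]),(c,.0125,p[2]),(OBJ['SS'],.0027,.076),(OBJ['SS'],.052,.008)])
"
```

```text
[ 0.62436597 -0.25138502  0.3131862 ] [ 0.00779049 -0.00963946 -0.99992319] roll [ 0.62051117 -0.25230202  0.17219749] [0.00748883 0.00180202]
```

View pics/w3.png

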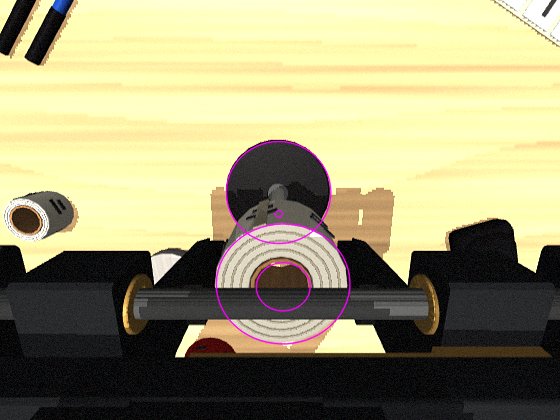

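The held roll (283,285) and the spindle base match the prediction. A last 7.5 mm shift, then lowering.

Emit:
servo_tool([
  {"travel": [-0.2,-0.75,0],"dr": [0,0,0],"claw": 0.4},
  {"travel": [0,0,1.5],"dr": [0,0,0],"claw": 0.4},
  {"travel": [0,0,2],"dr": [0,0,0],"claw": 0.4},
  {"travel": [0,0,0],"dr": [0,0,0],"claw": 0.4},
  {"travel": [0,0,0],"dr": [0,0,0],"claw": 0.4},
])

```text
time_s: 6.38
eef_pos: [0.6317, -0.2495, 0.2742]
tool_rot: [[-0.001, -1.0, 0.005], [-1.0, 0.001, -0.008], [0.008, -0.005, -1.0]]
ft_force: [-0.1, 0.5, -0.9]
grip_width: 0.0601
```

```bash
python3 -c "
from h import *
S=state();p=S['eef_pos']+S['tool_rot']@[0,0,.147]+[-.005,.0005,.006]
print(S['eef_pos'],S['tool_rot'][:,2],'roll',p,np.array(OBJ['SS'])-p[:2])
"
```

```text
[ 0.63173535 -0.24954074  0.27420541] [ 0.00544342 -0.0082819  -0.99995089] roll [ 0.62753554 -0.25025818  0.13321263] [ 0.00046446 -0.00024182]
```

Emit:
servo_tool([
  {"travel": [0,0,1],"dr": [0,0,0],"claw": 0.4},
  {"travel": [0,0,1.2],"dr": [0,0,0],"claw": 0.4},
  {"travel": [0,0,1.2],"dr": [0,0,0],"claw": 0.4},
  {"travel": [0,0,1.2],"dr": [0,0,0],"claw": 0.4},
  {"travel": [0,0,1.2],"dr": [0,0,0],"claw": 0.4},
  {"travel": [0,0,0.8],"dr": [0,0,0],"claw": 0.4},
  {"travel": [0,0,0.4],"dr": [0,0,0],"claw": 0.4},
  {"travel": [0,0,0],"dr": [0,0,0],"claw": 0.4},
])

```text
time_s: 7.38
eef_pos: [0.6321, -0.2502, 0.1991]
tool_rot: [[-0.001, -1.0, 0.005], [-1.0, 0.001, -0.008], [0.008, -0.005, -1.0]]
ft_force: [-0.5, 0.1, -0.9]
grip_width: 0.0604
```

Emit:
servo_tool([
  {"travel": [0,0,0.2],"dr": [0,0,0],"claw": 0.4},
  {"travel": [0,0,0.15],"dr": [0,0,0],"claw": 0.4},
  {"travel": [0,0,0],"dr": [0,0,0],"claw": 0.4},
])

```text
time_s: 7.75
eef_pos: [0.6326, -0.2505, 0.1966]
tool_rot: [[-0.001, -1.0, 0.007], [-1.0, 0.001, -0.009], [0.009, -0.007, -1.0]]
ft_force: [-0.3, 0.4, -1.0]
grip_width: 0.0605
```

Emit:
servo_tool([
  {"travel": [0,0,0.15],"dr": [0,0,0],"claw": 0.4},
  {"travel": [0,0,0.1],"dr": [0,0,0],"claw": 0.4},
  {"travel": [0,0,0],"dr": [0,0,0],"claw": 0.4},
])

```text
time_s: 8.12
eef_pos: [0.6328, -0.2506, 0.1945]
tool_rot: [[-0.001, -1.0, 0.008], [-1.0, 0.001, -0.01], [0.01, -0.008, -1.0]]
ft_force: [-0.2, -0.4, -0.4]
grip_width: 0.0601
```

Emit:
servo_tool([
  {"travel": [0,0,0.12],"dr": [0,0,0],"claw": 0.4},
  {"travel": [0,0,0],"dr": [0,0,0],"claw": 0.4},
])

```text
time_s: 8.38
eef_pos: [0.633, -0.2508, 0.1948]
tool_rot: [[-0.001, -1.0, 0.008], [-1.0, 0.001, -0.01], [0.01, -0.008, -1.0]]
ft_force: [-0.1, -0.2, -1.5]
grip_width: 0.0604
```

Emit:
servo_tool([
  {"travel": [0,0,0.2],"dr": [0,0,0],"claw": 0.4},
  {"travel": [0,0,0.1],"dr": [0,0,0],"claw": 0.4},
  {"travel": [0,0,0],"dr": [0,0,0],"claw": 0.4},
])

```text
time_s: 8.75
eef_pos: [0.6335, -0.251, 0.1945]
tool_rot: [[-0.001, -1.0, 0.009], [-1.0, 0.001, -0.01], [0.01, -0.009, -1.0]]
ft_force: [0.2, -0.4, -1.0]
grip_width: 0.0603
```

Emit:
servo_tool([
  {"travel": [0,0,0],"dr": [0,0,0],"claw": 0.72},
  {"travel": [0,0,0],"dr": [0,0,0],"claw": 0.8},
  {"travel": [0,0,0],"dr": [0,0,0],"claw": 0.9},
  {"travel": [0,0,-1],"dr": [0,0,0],"claw": 0.95},
  {"travel": [0,0,-2],"dr": [0,0,0],"claw": 0.95},
  {"travel": [0,0,-4],"dr": [0,0,0],"claw": 0.95},
  {"travel": [0,0,-4],"dr": [0,0,0],"claw": 0.95},
  {"travel": [0,0,0],"dr": [0,0,0],"claw": 0.95},
])

```text
time_s: 9.75
eef_pos: [0.633, -0.2501, 0.3126]
tool_rot: [[-0.001, -1.0, 0.012], [-1.0, 0.001, -0.013], [0.013, -0.012, -1.0]]
ft_force: [0.5, -0.5, -1.1]
grip_width: 0.0837
```

```bash
python3 -c "
from h import *
shot('w4.png',draw=[(OBJ['SS'],.031,.054),(OBJ['SS'],.0125,.054),(OBJ['SS'],.006,.066),(OBJ['SS'],.052,.008)])
go(*OBJ['NS'],.30)
"
```

```text
at [ 0.6324 -0.2498  0.3102] travel cm [-22.87   2.24   0.75] dr [-0.54 -0.62 -0.06] t 9.8
```

View pics/w4.png

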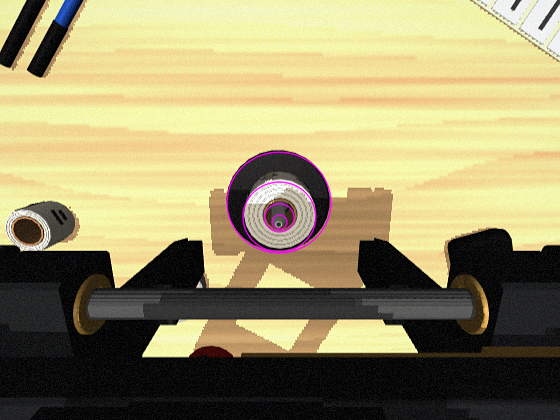

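NL sits flat and fully down, since its rim and hole at (279,217) match the predicted seated outline. Next is narrow_small.

Emit:
servo_tool([
  {"travel": [-3,0.3,0],"dr": [-0.5,-0.6,0],"claw": 0.95},
  {"travel": [-4.4,0.5,0],"dr": [0,0,0],"claw": 0.95},
  {"travel": [-4.4,0.5,0],"dr": [0,0,0],"claw": 0.95},
  {"travel": [-4.4,0.4,0],"dr": [0,0,0],"claw": 0.95},
  {"travel": [-4,0.3,0],"dr": [0,0,0],"claw": 0.95},
  {"travel": [-1.5,0.1,0],"dr": [0,0,0],"claw": 0.95},
  {"travel": [0,0,0],"dr": [0,0,0],"claw": 0.95},
  {"travel": [0,0,0],"dr": [0,0,0],"claw": 0.95},
])

```text
time_s: 10.8
eef_pos: [0.6053, -0.0194, 0.3009]
tool_rot: [[0.0, -1.0, -0.018], [-1.0, -0.0, 0.008], [-0.008, 0.018, -1.0]]
ft_force: [0.3, -0.1, -0.3]
grip_width: 0.084
```

```bash
python3 -c "
from h import *
go(*OBJ['NS'],.173)
shot('w5.png',draw=[(OBJ['NS'],.021,.035),(OBJ['NS'],.0125,.035)])
"
```

```text
at [ 0.6053 -0.0194  0.3009] travel cm [ 0.28 -0.73 12.77] dr [1.01 0.46 0.02] t 10.8
```

View pics/w5.png

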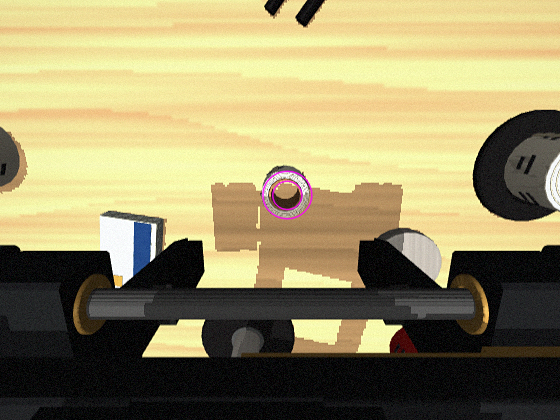

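NS (287,193) matches the prediction.

Emit:
servo_tool([
  {"travel": [0.1,-0.4,1],"dr": [0.7,0.3,0],"claw": 0.9},
  {"travel": [0,0,2.5],"dr": [0.2,0.1,0],"claw": 0.9},
  {"travel": [0,0,3],"dr": [0,0,0],"claw": 0.9},
  {"travel": [0,0,1.5],"dr": [0,0,0],"claw": 0.9},
  {"travel": [0,0,0],"dr": [0,0,0],"claw": 0.9},
])

```text
time_s: 11.48
eef_pos: [0.6104, -0.0258, 0.2171]
tool_rot: [[-0.007, -1.0, 0.002], [-1.0, 0.007, -0.001], [0.001, -0.002, -1.0]]
ft_force: [0.4, 0.4, 0.6]
grip_width: 0.0796
```

```bash
python3 -c "
from h import *
go(*OBJ['NS'],.173)"
```

```text
at [ 0.6104 -0.0258  0.2171] travel cm [-0.48  0.03  4.41] dr [-0.1  -0.04 -0.4 ] t 11.5
```

Emit:
servo_tool([
  {"travel": [-0.4,0,1.3],"dr": [0,0,-0.3],"claw": 0.8},
  {"travel": [0,0,1.5],"dr": [0,0,0],"claw": 0.8},
  {"travel": [0,0,1.1],"dr": [0,0,0],"claw": 0.75},
  {"travel": [0,0,0],"dr": [0,0,0],"claw": 0.7},
  {"travel": [0,0,0],"dr": [0,0,0],"claw": 0.6},
], squeeze=8)

```text
time_s: 12.1
eef_pos: [0.6118, -0.0219, 0.1774]
tool_rot: [[-0.001, -1.0, 0.005], [-1.0, 0.001, -0.002], [0.002, -0.005, -1.0]]
ft_force: [0.3, -0.6, -0.8]
grip_width: 0.0541
```

```bash
python3 -c "
from h import *
go(*OBJ['NS'],.173)"
```

```text
at [ 0.6118 -0.0219  0.1774] travel cm [-0.08  0.15  0.44] dr [-0.3  -0.09 -0.08] t 12.1
```

Emit:
servo_tool([
  {"travel": [0,0.1,0.35],"dr": [-0.2,0,0],"claw": 0.55},
  {"travel": [0,0,0],"dr": [0,0,0],"claw": 0.25},
  {"travel": [0,0,0],"dr": [0,0,0],"claw": 0.25},
  {"travel": [0,0,0],"dr": [0,0,0],"claw": 0.25},
  {"travel": [0,0,0],"dr": [0,0,0],"claw": 0.25},
])

```text
time_s: 12.72
eef_pos: [0.6112, -0.0221, 0.1749]
tool_rot: [[-0.001, -1.0, 0.003], [-1.0, 0.001, -0.002], [0.002, -0.003, -1.0]]
ft_force: [-0.6, -0.3, 0.1]
grip_width: 0.0419
```

```bash
python3 -c "
from h import *
go(*OBJ['NS'],.173); S=state(); p=S['eef_pos']+S['tool_rot']@[0,0,.147]; print(S['grip_width'],S['tool_rot'][:,2],'off',np.array(OBJ['NS'])-p[:2],p[2])
"
```

```text
at [ 0.6112 -0.0221  0.1749] travel cm [-0.1   0.09  0.19] dr [-0.2  -0.12 -0.08] t 12.7
0.041897090723030835 [ 0.00345239 -0.00204045 -0.99999196] off [-0.00143277  0.00125105] 0.027903386835381405
```

Emit:
servo_tool([
  {"travel": [0,0,-1.5],"dr": [0,0,0],"claw": 0.25},
  {"travel": [0,0,-3.5],"dr": [0,0,0],"claw": 0.25},
  {"travel": [0,0,-4.5],"dr": [0,0,0],"claw": 0.25},
  {"travel": [0,0,-3.5],"dr": [0,0,0],"claw": 0.25},
  {"travel": [1.5,-0.1,-1.0],"dr": [0,0,0],"claw": 0.25},
  {"travel": [3.5,-0.3,0],"dr": [0,0,0],"claw": 0.25},
  {"travel": [4,-0.3,0],"dr": [0,0,0],"claw": 0.25},
  {"travel": [4,-0.3,0],"dr": [0,0,0],"claw": 0.25},
  {"travel": [4,-0.3,0],"dr": [0,0,0],"claw": 0.25},
  {"travel": [3,-0.2,0],"dr": [0,0,0],"claw": 0.25},
  {"travel": [1,0,0],"dr": [0,0,0],"claw": 0.25},
  {"travel": [0,0,0],"dr": [0,0,0],"claw": 0.25},
])

```text
time_s: 14.22
eef_pos: [0.6232, -0.2429, 0.3194]
tool_rot: [[-0.002, -1.0, 0.0], [-1.0, 0.002, -0.001], [0.001, -0.0, -1.0]]
ft_force: [0.3, 0.8, -0.8]
grip_width: 0.0424
```

```bash
cat >> h.py <<'E'
def held(off,dst):
    S=state();p=S['eef_pos']+S['tool_rot']@[0,0,.147];c=p[:2]+off
    print("TCP",S['eef_pos'].round(4),"zaxis",S['tool_rot'][:,2].round(4),"gw",S['grip_width'].round(4),"F",S['ft_force'].round(1),"t",round(S['time_s'],1))
    d=np.array(OBJ[dst])-c; print("travel cm",(S['tool_rot'].T@[*d,0]*100).round(2),"dr",Ro.from_matrix(S['tool_rot'].T@RD).as_rotvec(degrees=True).round(2)); return c,p[2]
E
python3 -c "
from h import *
held([-.0014,0],'SS')"
```

```text
Traceback (most recent call last):
  File "h.py", line 46, in held
    print("TCP",S['eef_pos'].round(4),"zaxis",S['tool_rot'][:,2].round(4),"gw",S['grip_width'].round(4),"F",S['ft_force'].round(1),"t",round(S['time_s'],1))
                                                                               ^^^^^^^^^^^^^^^^^^^^^
AttributeError: 'float' object has no attribute 'round'
```

Emit:
servo_tool([
  {"travel": [0.6,-0.5,0],"dr": [0,0,0],"claw": 0.25},
  {"travel": [0,0,0],"dr": [0,0,0],"claw": 0.25},
  {"travel": [0,0,0],"dr": [0,0,0],"claw": 0.25},
])

```text
time_s: 14.6
eef_pos: [0.6288, -0.2466, 0.319]
tool_rot: [[0.001, -1.0, -0.001], [-1.0, -0.001, -0.0], [0.0, 0.001, -1.0]]
ft_force: [-0.3, -0.1, -0.4]
grip_width: 0.0419
```

```bash
sed -i "s/S\['grip_width'\].round(4)/round(S['grip_width'],4)/" h.py
python3 -c "
from h import *
c,z=held([-.0014,0],'SS')
shot('w6.png',draw=[(c,.021,z+.007),(c,.0125,z+.007),(OBJ['SS'],.0027,.076),(OBJ['SS'],.031,.054)])"
```

```text
TCP [ 0.6288 -0.2466  0.319 ] zaxis [-6.e-04 -0.e+00 -1.e+00] gw 0.0419 F [-0.3 -0.1 -0.4] t 14.6
travel cm [ 0.39 -0.07 -0.  ] dr [ 0.04 -0.    0.04]
```

View pics/w6.png

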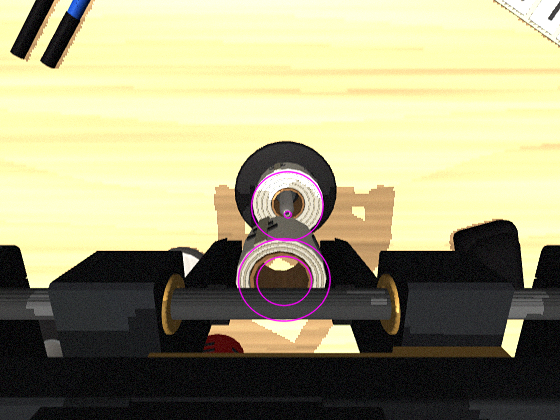

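The held roll (282,280) matches within 1–2 mm. I'm aligning and lowering.

Emit:
servo_tool([
  {"travel": [0.35,-0.07,0],"dr": [0,0,0],"claw": 0.25},
  {"travel": [0,0,1.5],"dr": [0,0,0],"claw": 0.25},
  {"travel": [0,0,2.5],"dr": [0,0,0],"claw": 0.25},
  {"travel": [0,0,1.0],"dr": [0,0,0],"claw": 0.25},
  {"travel": [0,0,0],"dr": [0,0,0],"claw": 0.25},
  {"travel": [0,0,0],"dr": [0,0,0],"claw": 0.25},
])

```text
time_s: 15.4
eef_pos: [0.6295, -0.2495, 0.2663]
tool_rot: [[0.002, -1.0, -0.001], [-1.0, -0.002, 0.0], [-0.0, 0.001, -1.0]]
ft_force: [-0.2, 0.4, -0.2]
grip_width: 0.0419
```

```bash
python3 -c "
from h import *
c,z=held([-.0014,0],'SS')"
```

```text
TCP [ 0.6295 -0.2495  0.2663] zaxis [-8.e-04  2.e-04 -1.e+00] gw 0.0419 F [-0.2  0.4 -0.2] t 15.4
travel cm [ 0.1 -0.  -0. ] dr [0.04 0.01 0.09]
```

Emit:
servo_tool([
  {"travel": [0.1,0,1.0],"dr": [0,0,0],"claw": 0.25},
  {"travel": [0,0,1.0],"dr": [0,0,0],"claw": 0.25},
  {"travel": [0,0,0.7],"dr": [0,0,0],"claw": 0.25},
  {"travel": [0,0,0.3],"dr": [0,0,0],"claw": 0.25},
  {"travel": [0,0,0],"dr": [0,0,0],"claw": 0.25},
])

```text
time_s: 16.02
eef_pos: [0.6299, -0.2508, 0.2354]
tool_rot: [[0.002, -1.0, 0.001], [-1.0, -0.002, -0.001], [0.001, -0.001, -1.0]]
ft_force: [0.6, -0.8, -0.1]
grip_width: 0.0417
```

Emit:
servo_tool([
  {"travel": [0,0,0.3],"dr": [0,0,0],"claw": 0.25},
  {"travel": [0,0,0.2],"dr": [0,0,0],"claw": 0.25},
  {"travel": [0,0,0],"dr": [0,0,0],"claw": 0.25},
])

```text
time_s: 16.4
eef_pos: [0.6301, -0.2509, 0.2306]
tool_rot: [[0.002, -1.0, 0.002], [-1.0, -0.002, -0.001], [0.001, -0.002, -1.0]]
ft_force: [-0.4, -0.3, -0.3]
grip_width: 0.0416
```

Emit:
servo_tool([
  {"travel": [0,0,0.15],"dr": [0,0,0],"claw": 0.25},
  {"travel": [0,0,0.15],"dr": [0,0,0],"claw": 0.25},
])

```text
time_s: 16.65
eef_pos: [0.6303, -0.251, 0.2281]
tool_rot: [[0.002, -1.0, 0.002], [-1.0, -0.002, -0.002], [0.002, -0.002, -1.0]]
ft_force: [-3.0, 2.4, 8.4]
grip_width: 0.0416
```

Contact (8 N up) came at the expected height, so I'm releasing. The fingertips are beside the roll, so I can open there and rise straight up.

Emit:
servo_tool([
  {"travel": [0,0,0],"dr": [0,0,0],"claw": 0.5},
  {"travel": [0,0,0],"dr": [0,0,0],"claw": 0.6},
  {"travel": [0,0,0],"dr": [0,0,0],"claw": 0.7},
  {"travel": [0,0,-1],"dr": [0,0,0],"claw": 0.95},
  {"travel": [0,0,-3],"dr": [0,0,0],"claw": 0.95},
  {"travel": [0,0,-4],"dr": [0,0,0],"claw": 0.95},
  {"travel": [0,0,-2],"dr": [0,0,0],"claw": 0.95},
  {"travel": [0,0,0],"dr": [0,0,0],"claw": 0.95},
])

```text
time_s: 17.65
eef_pos: [0.63, -0.2509, 0.3323]
tool_rot: [[0.002, -1.0, 0.003], [-1.0, -0.002, -0.002], [0.002, -0.003, -1.0]]
ft_force: [0.4, 0.7, 0.9]
grip_width: 0.0835
```

```bash
python3 -c "
from h import *
shot('w7.png',draw=[(OBJ['SS'],.021,.089),(OBJ['SS'],.0125,.089),(OBJ['SS'],.052,.008)],crop=(140,120,420,330),fx=2)
go(*OBJ['WL'],.34)
"
```

```text
at [ 0.6297 -0.2507  0.331 ] travel cm [-51.4   -1.39  -0.94] dr [-0.06 -0.06  0.09] t 17.7
```

View pics/w7.png

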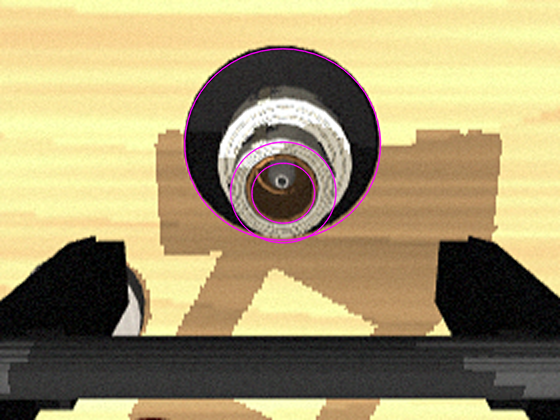

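NS is seated flat on NL (enlarged crop, 282,190). Next is wide_large.

Emit:
servo_tool([
  {"travel": [-3,-0.1,-0.5],"dr": [0,0,0],"claw": 1},
  {"travel": [-4.8,-0.1,-0.5],"dr": [0,0,0],"claw": 1},
  {"travel": [-4.8,-0.1,0],"dr": [0,0,0],"claw": 1},
  {"travel": [-4.8,-0.1,0],"dr": [0,0,0],"claw": 1},
  {"travel": [-4.8,-0.1,0],"dr": [0,0,0],"claw": 1},
  {"travel": [-4.8,-0.1,0],"dr": [0,0,0],"claw": 1},
  {"travel": [-4.8,-0.1,0],"dr": [0,0,0],"claw": 1},
  {"travel": [-4.8,-0.1,0],"dr": [0,0,0],"claw": 1},
  {"travel": [-4.8,-0.1,0],"dr": [0,0,0],"claw": 1},
  {"travel": [-4,-0.1,0],"dr": [0,0,0],"claw": 1},
  {"travel": [-2.5,-0.1,0],"dr": [0,0,0],"claw": 1},
  {"travel": [-1,0,0],"dr": [0,0,0],"claw": 1},
  {"travel": [0,0,0],"dr": [0,0,0],"claw": 1},
  {"travel": [0,0,0],"dr": [0,0,0],"claw": 1},
])

```text
time_s: 19.45
eef_pos: [0.6338, 0.2515, 0.3134]
tool_rot: [[-0.003, -0.999, -0.038], [-1.0, 0.003, 0.001], [-0.001, 0.038, -0.999]]
ft_force: [-0.2, 0.1, -0.8]
grip_width: 0.0885
```

```bash
python3 -c "
from h import *
go(*OBJ['WL'],.184)
shot('w8.png',draw=[(OBJ['WL'],.033,.048),(OBJ['WL'],.02,.048)])
"
```

```text
at [0.6338 0.2515 0.3134] travel cm [-1.17 -1.38 12.9 ] dr [ 2.18  0.07 -0.15] t 19.4
```

View pics/w8.png

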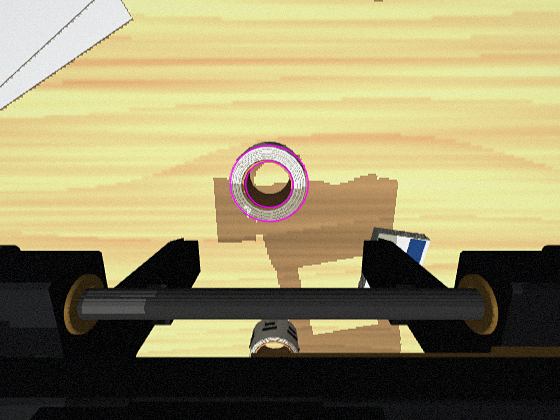

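WL (269,183) matches. I'll correct the tilt and offset, then descend.

Emit:
servo_tool([
  {"travel": [-0.5,-0.4,0.5],"dr": [1.5,0,-0.1],"claw": 1},
  {"travel": [-0.3,-0.3,1.5],"dr": [0.4,0,0],"claw": 1},
  {"travel": [0,0,2.5],"dr": [0,0,0],"claw": 1},
  {"travel": [0,0,0.8],"dr": [0,0,0],"claw": 1},
  {"travel": [0,0,0],"dr": [0,0,0],"claw": 1},
  {"travel": [0,0,0],"dr": [0,0,0],"claw": 1},
])

```text
time_s: 20.25
eef_pos: [0.642, 0.2577, 0.2575]
tool_rot: [[-0.004, -1.0, -0.001], [-1.0, 0.004, 0.001], [-0.001, 0.001, -1.0]]
ft_force: [-0.8, 0.8, 0.2]
grip_width: 0.0881
```

```bash
python3 -c "
from h import *
go(*OBJ['WL'],.184)"
```

```text
at [0.642  0.2577 0.2575] travel cm [-0.55 -0.09  7.35] dr [ 0.06  0.07 -0.25] t 20.2
```

Emit:
servo_tool([
  {"travel": [-0.5,-0.1,1],"dr": [0,0,-0.2],"claw": 1},
  {"travel": [0,0,1],"dr": [0,0,0],"claw": 1},
  {"travel": [0,0,0],"dr": [0,0,0],"claw": 1},
])

```text
time_s: 20.62
eef_pos: [0.6434, 0.2633, 0.2376]
tool_rot: [[-0.0, -1.0, 0.001], [-1.0, 0.0, 0.002], [-0.002, -0.001, -1.0]]
ft_force: [-0.4, -0.2, -0.3]
grip_width: 0.0883
```

```bash
python3 -c "
from h import *
go(*OBJ['WL'],.184)"
```

```text
at [0.6434 0.2633 0.2376] travel cm [0.01 0.07 5.36] dr [-0.07  0.1  -0.02] t 20.6
```

Emit:
servo_tool([
  {"travel": [0,0,1.5],"dr": [0,0,0],"claw": 1},
  {"travel": [0,0,2],"dr": [0,0,0],"claw": 1},
  {"travel": [0,0,1.3],"dr": [0,0,0],"claw": 1},
  {"travel": [0,0,0.2],"dr": [0,0,0],"claw": 0.9},
  {"travel": [0,0,0],"dr": [0,0,0],"claw": 0.5},
  {"travel": [0,0,0],"dr": [0,0,0],"claw": 0.5},
  {"travel": [0,0,0],"dr": [0,0,0],"claw": 0.5},
  {"travel": [0,0,0],"dr": [0,0,0],"claw": 0.5},
], squeeze=15)

```text
time_s: 21.62
eef_pos: [0.6435, 0.2633, 0.1838]
tool_rot: [[-0.0, -1.0, 0.001], [-1.0, 0.0, 0.002], [-0.002, -0.001, -1.0]]
ft_force: [0.5, -0.1, -0.6]
grip_width: 0.0661
```

```bash
python3 -c "
from h import *
held([0,0],'WL')"
```

```text
TCP [0.6435 0.2633 0.1838] zaxis [ 9.0e-04  1.6e-03 -1.0e+00] gw 0.0661 F [ 0.5 -0.1 -0.6] t 21.6
travel cm [ 0.02  0.08 -0.  ] dr [-0.05  0.09 -0.03]
```

Emit:
servo_tool([
  {"travel": [0,0,-1.2],"dr": [0,0,0],"claw": 0.5},
  {"travel": [0,0,-3],"dr": [0,0,0],"claw": 0.5},
  {"travel": [0,0,-4],"dr": [0,0,0],"claw": 0.5},
  {"travel": [0,0,-3.5],"dr": [0,0,0],"claw": 0.5},
  {"travel": [1.5,1.2,-1],"dr": [0,0,0],"claw": 0.5},
  {"travel": [3,2.5,0],"dr": [0,0,0],"claw": 0.5},
  {"travel": [3.3,2.8,0],"dr": [0,0,0],"claw": 0.5},
  {"travel": [3.3,2.8,0],"dr": [0,0,0],"claw": 0.5},
  {"travel": [3.3,2.8,0],"dr": [0,0,0],"claw": 0.5},
  {"travel": [3,2.6,0],"dr": [0,0,0],"claw": 0.5},
  {"travel": [2,1.6,0],"dr": [0,0,0],"claw": 0.5},
  {"travel": [1,0.7,0],"dr": [0,0,0],"claw": 0.5},
  {"travel": [0,0,0],"dr": [0,0,0],"claw": 0.5},
  {"travel": [0,0,0],"dr": [0,0,0],"claw": 0.5},
])

```text
time_s: 23.38
eef_pos: [0.4702, 0.0544, 0.3275]
tool_rot: [[0.001, -1.0, 0.022], [-1.0, -0.001, 0.002], [-0.002, -0.022, -1.0]]
ft_force: [0.1, 0.5, -1.0]
grip_width: 0.0671
```

```bash
python3 -c "
from h import *
held([-.0008,0],'TS')"
```

```text
TCP [0.4702 0.0544 0.3275] zaxis [ 0.0223  0.0023 -0.9997] gw 0.0671 F [ 0.1  0.5 -1. ] t 23.4
travel cm [ 3.47  3.41 -0.08] dr [-1.28  0.13  0.03]
```

Emit:
servo_tool([
  {"travel": [1.6,1.5,0],"dr": [-0.9,0.1,0],"claw": 0.5},
  {"travel": [1.2,1,0],"dr": [-0.2,0,0],"claw": 0.5},
  {"travel": [0,0,0],"dr": [0,0,0],"claw": 0.5},
  {"travel": [0,0,0],"dr": [0,0,0],"claw": 0.5},
])

```text
time_s: 23.88
eef_pos: [0.4464, 0.0272, 0.3275]
tool_rot: [[0.003, -1.0, 0.005], [-1.0, -0.003, 0.001], [-0.001, -0.005, -1.0]]
ft_force: [0.4, -0.1, -1.0]
grip_width: 0.0667
```

```bash
python3 -c "
from h import *
c,z=held([-.0008,0],'TS')
shot('w9.png',draw=[(c,.033,z+.011),(c,.02,z+.011),(OBJ['TS'],.0063,.076),(OBJ['TS'],.052,.008)])"
```

```text
TCP [0.4464 0.0272 0.3275] zaxis [ 0.0047  0.0012 -1.    ] gw 0.0667 F [ 0.4 -0.1 -1. ] t 23.9
travel cm [ 0.73  0.78 -0.  ] dr [-0.27  0.07  0.16]
```

View pics/w9.png

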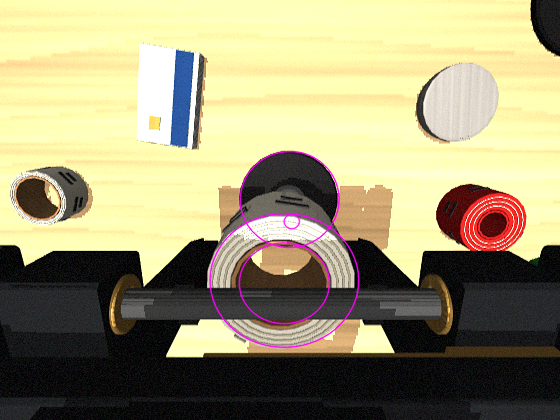

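The held WL (284,280) and base (290,198) agree with the prediction.

Emit:
servo_tool([
  {"travel": [0.65,0.7,0],"dr": [-0.2,0,0.1],"claw": 0.5},
  {"travel": [0,0,1.5],"dr": [0,0,0],"claw": 0.5},
  {"travel": [0,0,2.3],"dr": [0,0,0],"claw": 0.5},
  {"travel": [0,0,1],"dr": [0,0,0],"claw": 0.5},
  {"travel": [0,0,0],"dr": [0,0,0],"claw": 0.5},
  {"travel": [0,0,0],"dr": [0,0,0],"claw": 0.5},
])

```text
time_s: 24.68
eef_pos: [0.439, 0.0207, 0.2764]
tool_rot: [[0.002, -1.0, 0.001], [-1.0, -0.002, 0.002], [-0.002, -0.001, -1.0]]
ft_force: [-0.2, -0.5, -0.4]
grip_width: 0.0667
```

```bash
python3 -c "
from h import *
c,z=held([-.0008,0],'TS')"
```

```text
TCP [0.439  0.0207 0.2764] zaxis [ 5.0e-04  1.5e-03 -1.0e+00] gw 0.0667 F [-0.2 -0.5 -0.4] t 24.7
travel cm [ 0.1  -0.02 -0.  ] dr [-0.03  0.09  0.09]
```

Aligned. 84.6 mm remain to the seat.

Emit:
servo_tool([
  {"travel": [0.1,0,1],"dr": [0,0,0],"claw": 0.5},
  {"travel": [0,0,1.3],"dr": [0,0,0],"claw": 0.5},
  {"travel": [0,0,1.3],"dr": [0,0,0],"claw": 0.5},
  {"travel": [0,0,1.3],"dr": [0,0,0],"claw": 0.5},
  {"travel": [0,0,1.2],"dr": [0,0,0],"claw": 0.5},
  {"travel": [0,0,0.8],"dr": [0,0,0],"claw": 0.5},
  {"travel": [0,0,0.4],"dr": [0,0,0],"claw": 0.5},
  {"travel": [0,0,0],"dr": [0,0,0],"claw": 0.5},
])

```text
time_s: 25.68
eef_pos: [0.4395, 0.0197, 0.1986]
tool_rot: [[0.002, -1.0, 0.001], [-1.0, -0.002, 0.001], [-0.001, -0.001, -1.0]]
ft_force: [0.5, 0.0, 0.1]
grip_width: 0.0669
```

Emit:
servo_tool([
  {"travel": [0,0,0.3],"dr": [0,0,0],"claw": 0.5},
  {"travel": [0,0,0.2],"dr": [0,0,0],"claw": 0.5},
  {"travel": [0,0,0],"dr": [0,0,0],"claw": 0.5},
])

```text
time_s: 26.05
eef_pos: [0.4401, 0.0196, 0.1942]
tool_rot: [[0.002, -1.0, 0.003], [-1.0, -0.002, 0.001], [-0.001, -0.003, -1.0]]
ft_force: [0.1, -0.5, -1.0]
grip_width: 0.0667
```

Emit:
servo_tool([
  {"travel": [0,0,0.15],"dr": [0,0,0],"claw": 0.5},
  {"travel": [0,0,0.12],"dr": [0,0,0],"claw": 0.5},
])

```text
time_s: 26.3
eef_pos: [0.4403, 0.0196, 0.1916]
tool_rot: [[0.002, -1.0, 0.004], [-1.0, -0.002, 0.001], [-0.001, -0.004, -1.0]]
ft_force: [0.2, -1.3, -1.2]
grip_width: 0.0667
```

Emit:
servo_tool([
  {"travel": [0,0,0.12],"dr": [0,0,0],"claw": 0.5},
])

```text
time_s: 26.42
eef_pos: [0.4404, 0.0196, 0.1906]
tool_rot: [[0.002, -1.0, 0.004], [-1.0, -0.002, 0.001], [-0.001, -0.004, -1.0]]
ft_force: [-4.9, -0.0, 14.2]
grip_width: 0.0667
```

Contact. Releasing.

Emit:
servo_tool([
  {"travel": [0,0,0],"dr": [0,0,0],"claw": 0.78},
  {"travel": [0,0,0],"dr": [0,0,0],"claw": 0.85},
  {"travel": [0,0,0],"dr": [0,0,0],"claw": 0.93},
  {"travel": [0,0,-1],"dr": [0,0,0],"claw": 0.95},
  {"travel": [0,0,-3],"dr": [0,0,0],"claw": 0.95},
  {"travel": [0,0,-4],"dr": [0,0,0],"claw": 0.95},
  {"travel": [0,0,-3],"dr": [0,0,0],"claw": 0.95},
  {"travel": [-2,-0.1,0],"dr": [0,0,0],"claw": 0.95},
  {"travel": [-4,-0.1,0],"dr": [0,0,0],"claw": 0.95},
  {"travel": [-4,-0.1,0],"dr": [0,0,0],"claw": 0.95},
  {"travel": [-4,-0.1,0],"dr": [0,0,0],"claw": 0.95},
  {"travel": [-4,-0.1,0],"dr": [0,0,0],"claw": 0.95},
  {"travel": [-3,-0.1,0],"dr": [0,0,0],"claw": 0.95},
  {"travel": [-1,0,0],"dr": [0,0,0],"claw": 0.95},
  {"travel": [0,0,0],"dr": [0,0,0],"claw": 0.95},
  {"travel": [0,0,0],"dr": [0,0,0],"claw": 0.95},
])

```text
time_s: 28.42
eef_pos: [0.4465, 0.2446, 0.3132]
tool_rot: [[-0.001, -1.0, 0.014], [-1.0, 0.001, 0.0], [-0.0, -0.014, -1.0]]
ft_force: [-0.4, 0.2, -0.0]
grip_width: 0.0839
```

```bash
python3 -c "
from h import *
go(*OBJ['WS'],.172)
shot('w10.png',draw=[(OBJ['WS'],.027,.035),(OBJ['WS'],.02,.035),(OBJ['TS'],.033,.056),(OBJ['TS'],.02,.056)])"
```

```text
at [0.4465 0.2446 0.3132] travel cm [-1.53  0.12 14.12] dr [-0.82  0.   -0.04] t 28.4
```

View pics/w10.png

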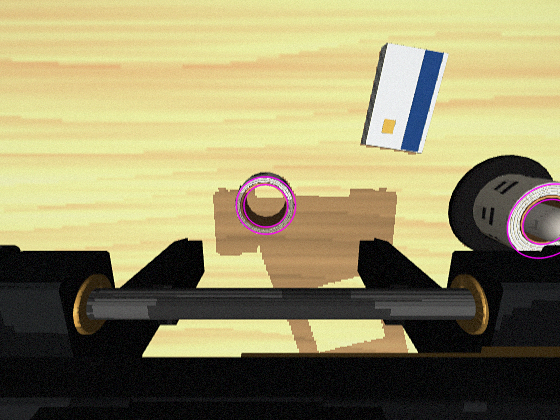

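WS (266,203) matches and WL is seated on the thick post (right edge). Descending on WS.

Emit:
servo_tool([
  {"travel": [-0.7,0,1],"dr": [-0.5,0,0],"claw": 0.95},
  {"travel": [-0.4,0,2.5],"dr": [-0.2,0,0],"claw": 0.95},
  {"travel": [0,0,3],"dr": [0,0,0],"claw": 0.95},
  {"travel": [0,0,1.5],"dr": [0,0,0],"claw": 0.95},
  {"travel": [0,0,0],"dr": [0,0,0],"claw": 0.95},
  {"travel": [0,0,0],"dr": [0,0,0],"claw": 0.95},
])

```text
time_s: 29.22
eef_pos: [0.4479, 0.2541, 0.2302]
tool_rot: [[-0.006, -1.0, 0.001], [-1.0, 0.006, 0.0], [-0.0, -0.001, -1.0]]
ft_force: [-0.1, 0.0, 0.1]
grip_width: 0.0839
```

```bash
python3 -c "
from h import *
go(*OBJ['WS'],.172)"
```

```text
at [0.4479 0.2541 0.2302] travel cm [-0.58  0.07  5.82] dr [-0.06  0.01 -0.35] t 29.2
```

Emit:
servo_tool([
  {"travel": [-0.5,0,1],"dr": [0,0,-0.3],"claw": 0.95},
  {"travel": [0,0,1.5],"dr": [0,0,0],"claw": 0.9},
  {"travel": [0,0,1.5],"dr": [0,0,0],"claw": 0.85},
  {"travel": [0,0,0.8],"dr": [0,0,0],"claw": 0.8},
  {"travel": [0,0,0],"dr": [0,0,0],"claw": 0.75},
  {"travel": [0,0,0],"dr": [0,0,0],"claw": 0.75},
], squeeze=8)

```text
time_s: 29.98
eef_pos: [0.4487, 0.2597, 0.18]
tool_rot: [[-0.0, -1.0, 0.003], [-1.0, 0.0, 0.001], [-0.001, -0.003, -1.0]]
ft_force: [0.8, -0.2, 0.1]
grip_width: 0.0663
```

```bash
python3 -c "
from h import *
go(*OBJ['WS'],.172)"
```

```text
at [0.4487 0.2597 0.18  ] travel cm [-0.02  0.14  0.8 ] dr [-0.18  0.05 -0.02] t 30.0
```

Emit:
servo_tool([
  {"travel": [0,0.1,0.5],"dr": [-0.1,0,0],"claw": 0.72},
  {"travel": [0,0,0.15],"dr": [0,0,0],"claw": 0.7},
  {"travel": [0,0,0],"dr": [0,0,0],"claw": 0.4},
  {"travel": [0,0,0],"dr": [0,0,0],"claw": 0.4},
  {"travel": [0,0,0],"dr": [0,0,0],"claw": 0.4},
  {"travel": [0,0,0],"dr": [0,0,0],"claw": 0.4},
])

```text
time_s: 30.72
eef_pos: [0.4481, 0.2598, 0.1741]
tool_rot: [[-0.0, -1.0, 0.003], [-1.0, 0.0, 0.001], [-0.001, -0.003, -1.0]]
ft_force: [0.5, 0.1, -0.8]
grip_width: 0.053
```

```bash
python3 -c "
from h import *
held([0,0],'WS')"
```

```text
TCP [0.4481 0.2598 0.1741] zaxis [ 0.0032  0.0014 -1.    ] gw 0.053 F [ 0.5  0.1 -0.8] t 30.7
travel cm [ 0.01  0.13 -0.  ] dr [-0.19  0.08 -0.02]
```

Emit:
servo_tool([
  {"travel": [0,0,-1.2],"dr": [0,0,0],"claw": 0.4},
  {"travel": [0,0,-3],"dr": [0,0,0],"claw": 0.4},
  {"travel": [0,0,-4],"dr": [0,0,0],"claw": 0.4},
  {"travel": [0,0,-4],"dr": [0,0,0],"claw": 0.4},
  {"travel": [1.5,0.1,-1.5],"dr": [0,0,0],"claw": 0.4},
  {"travel": [3.5,0.2,0],"dr": [0,0,0],"claw": 0.4},
  {"travel": [4,0.2,0],"dr": [0,0,0],"claw": 0.4},
  {"travel": [4,0.1,0],"dr": [0,0,0],"claw": 0.4},
  {"travel": [4,0.1,0],"dr": [0,0,0],"claw": 0.4},
  {"travel": [3,0.1,0],"dr": [0,0,0],"claw": 0.4},
  {"travel": [1.5,0,0],"dr": [0,0,0],"claw": 0.4},
  {"travel": [0,0,0],"dr": [0,0,0],"claw": 0.4},
  {"travel": [0,0,0],"dr": [0,0,0],"claw": 0.4},
])

```text
time_s: 32.35
eef_pos: [0.4394, 0.0391, 0.3264]
tool_rot: [[0.001, -1.0, 0.017], [-1.0, -0.001, 0.001], [-0.001, -0.017, -1.0]]
ft_force: [0.6, 0.2, -1.1]
grip_width: 0.053
```

```bash
python3 -c "
from h import *
held([-.001,0],'TS')"
```

```text
TCP [0.4394 0.0391 0.3264] zaxis [ 0.0171  0.0015 -0.9999] gw 0.053 F [ 0.6  0.2 -1.1] t 32.4
travel cm [ 1.93  0.25 -0.01] dr [-0.98  0.08  0.07]
```

Emit:
servo_tool([
  {"travel": [1,0,0],"dr": [-0.7,0,0],"claw": 0.4},
  {"travel": [0.6,0,0],"dr": [-0.1,0,0],"claw": 0.4},
  {"travel": [0,0,0],"dr": [0,0,0],"claw": 0.4},
  {"travel": [0,0,0],"dr": [0,0,0],"claw": 0.4},
])

```text
time_s: 32.85
eef_pos: [0.4394, 0.0235, 0.3264]
tool_rot: [[0.004, -1.0, 0.002], [-1.0, -0.004, 0.002], [-0.002, -0.002, -1.0]]
ft_force: [0.5, -0.3, -0.4]
grip_width: 0.0531
```

```bash
python3 -c "
from h import *
c,z=held([-.001,0],'TS')
shot('w11.png',draw=[(c,.027,z+.007),(c,.02,z+.007),(OBJ['TS'],.033,.056),(OBJ['TS'],.0063,.076)])"
```

```text
TCP [0.4394 0.0235 0.3264] zaxis [ 0.0018  0.0018 -1.    ] gw 0.0531 F [ 0.5 -0.3 -0.4] t 32.9
travel cm [ 0.38  0.02 -0.  ] dr [-0.11  0.1   0.22]
```

View pics/w11.png

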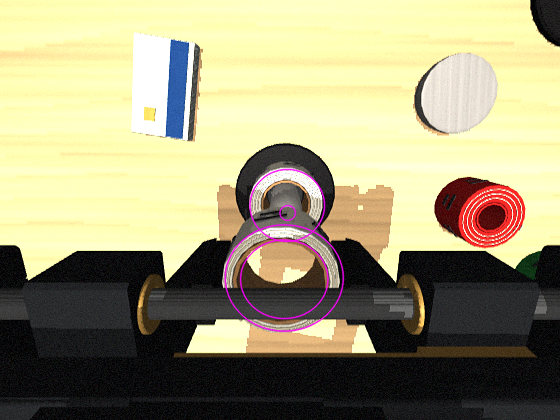

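Held WS (281,278) is within about 1.5 mm of the prediction, and WL at (287,200) is fully down on its post. I'm aligning and lowering.

Emit:
servo_tool([
  {"travel": [0.42,0,0],"dr": [-0.1,0.1,0.1],"claw": 0.4},
  {"travel": [0,0,1.5],"dr": [0,0,0],"claw": 0.4},
  {"travel": [0,0,2],"dr": [0,0,0],"claw": 0.4},
  {"travel": [0,0,1],"dr": [0,0,0],"claw": 0.4},
  {"travel": [0,0,0],"dr": [0,0,0],"claw": 0.4},
  {"travel": [0,0,0],"dr": [0,0,0],"claw": 0.4},
])

```text
time_s: 33.65
eef_pos: [0.439, 0.0193, 0.2781]
tool_rot: [[0.002, -1.0, -0.001], [-1.0, -0.002, 0.0], [-0.0, 0.001, -1.0]]
ft_force: [-0.7, 0.7, -0.9]
grip_width: 0.0534
```

```bash
python3 -c "
from h import *
c,z=held([-.001,0],'TS')"
```

```text
TCP [0.439  0.0193 0.2781] zaxis [-1.2e-03  2.0e-04 -1.0e+00] gw 0.0534 F [-0.7  0.7 -0.9] t 33.6
travel cm [-0.07 -0.06 -0.  ] dr [0.07 0.01 0.12]
```

48 mm remain.

Emit:
servo_tool([
  {"travel": [0,0,1],"dr": [0,0,0],"claw": 0.4},
  {"travel": [0,0,1.2],"dr": [0,0,0],"claw": 0.4},
  {"travel": [0,0,1],"dr": [0,0,0],"claw": 0.4},
  {"travel": [0,0,0.6],"dr": [0,0,0],"claw": 0.4},
  {"travel": [0,0,0.2],"dr": [0,0,0],"claw": 0.4},
  {"travel": [0,0,0],"dr": [0,0,0],"claw": 0.4},
])

```text
time_s: 34.4
eef_pos: [0.4393, 0.0192, 0.2358]
tool_rot: [[0.002, -1.0, -0.0], [-1.0, -0.002, -0.0], [0.0, 0.0, -1.0]]
ft_force: [0.1, 0.2, -0.5]
grip_width: 0.0535
```

Emit:
servo_tool([
  {"travel": [0,0,0.25],"dr": [0,0,0],"claw": 0.4},
  {"travel": [0,0,0.15],"dr": [0,0,0],"claw": 0.4},
  {"travel": [0,0,0],"dr": [0,0,0],"claw": 0.4},
])

```text
time_s: 34.78
eef_pos: [0.4397, 0.0192, 0.2322]
tool_rot: [[0.002, -1.0, 0.001], [-1.0, -0.002, -0.0], [0.0, -0.001, -1.0]]
ft_force: [-0.5, -0.4, -0.1]
grip_width: 0.0533
```

Emit:
servo_tool([
  {"travel": [0,0,0.15],"dr": [0,0,0],"claw": 0.4},
])

```text
time_s: 34.9
eef_pos: [0.4398, 0.0192, 0.2308]
tool_rot: [[0.002, -1.0, 0.002], [-1.0, -0.002, -0.0], [0.0, -0.002, -1.0]]
ft_force: [-0.5, 0.4, -1.1]
grip_width: 0.0532
```

Emit:
servo_tool([
  {"travel": [0,0,0.12],"dr": [0,0,0],"claw": 0.4},
])

```text
time_s: 35.02
eef_pos: [0.4398, 0.0192, 0.2297]
tool_rot: [[0.002, -1.0, 0.002], [-1.0, -0.002, -0.0], [0.0, -0.002, -1.0]]
ft_force: [-4.8, 0.4, 10.0]
grip_width: 0.0534
```

Contact at the expected height. I'll release, rise and back away for a final look.

Emit:
servo_tool([
  {"travel": [0,0,0],"dr": [0,0,0],"claw": 0.64},
  {"travel": [0,0,0],"dr": [0,0,0],"claw": 0.72},
  {"travel": [0,0,0],"dr": [0,0,0],"claw": 0.85},
  {"travel": [0,0,-1],"dr": [0,0,0],"claw": 0.95},
  {"travel": [0,0,-3],"dr": [0,0,0],"claw": 0.95},
  {"travel": [0,0,-4],"dr": [0,0,0],"claw": 0.95},
  {"travel": [0,0,-4],"dr": [0,0,0],"claw": 0.95},
  {"travel": [0,2.5,-2],"dr": [0,0,0],"claw": 0.95},
  {"travel": [0,2.5,0],"dr": [0,0,0],"claw": 0.95},
  {"travel": [0,0,0],"dr": [0,0,0],"claw": 0.95},
])

```text
time_s: 36.28
eef_pos: [0.3884, 0.0191, 0.3785]
tool_rot: [[0.002, -1.0, 0.006], [-1.0, -0.002, -0.002], [0.002, -0.006, -1.0]]
ft_force: [1.1, -0.9, 0.5]
grip_width: 0.0835
```

```bash
python3 -c "
from h import *
D=[(OBJ['TS'],.027,.091),(OBJ['TS'],.02,.091),(OBJ['SS'],.021,.089),(OBJ['SS'],.052,.008),(OBJ['TS'],.033,.056)]
shot('w12.png',draw=D)
shot('side9.png','side',draw=D,crop=(150,100,420,300),fx=2.9)"
```

```text
(no output)
```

View pics/w12.png

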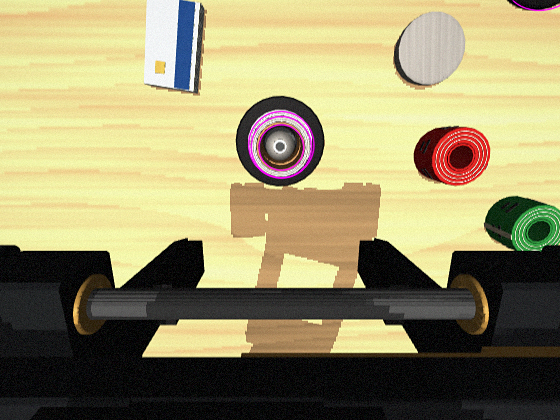

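View pics/side9.png

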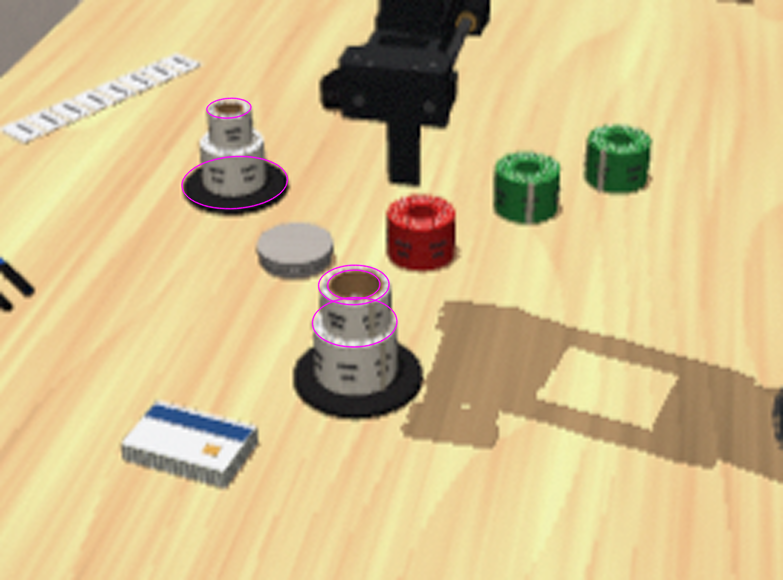

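Both stacks are flat and at full depth: the thick post's top rim is at (354,285) and the slim post's at (229,108), both on the predicted outlines. The tin, cards and coloured rolls have not moved. Handing in.

```bash
python3 -c "
from plant import *
print(job_done())"
```

```text
the job is handed in; nothing more can be done
None
```

All four label rolls are on their posts and the job is handed in, at about 36 s of robot time. On the slim post, narrow_large is at the bottom with narrow_small on top. On the thick post, wide_large is at the bottom with wide_small on top.

- **Setting down:** I lowered each roll over its post to the expected seat height before opening the gripper. Three of the four showed a clear upward contact force of 8–14 N. For narrow_large the force reading never turned clearly positive. I judged it seated because the descent stopped at the expected height.
- **Final checks:** The last wrist and side pictures show both stacks flat and upright, with the top rims on the outlines predicted for fully seated rolls.
- **Left alone:** The card pack, the ink tin and the red and green rolls look undisturbed. The mouse was not in the final pictures, but the arm never worked near it.
- **Disagreement:** While the rolls were held, the wrist camera put them 1–2 mm sideways (up to about 5 mm low) from the prediction. That is roughly the camera's calibration error, and the sideways part is well inside the 6 mm clearance on the posts.

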